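Lift the egg basket off the saucepan's rim and hold it level over the bowl

TASK

The eggs are done: take the wire egg basket by the square neck of its handle, at the point where the loaded basket balances, lift it straight up until its hook is off the saucepan's rim and the basket is clear of the pan, and carry it upright to the white bowl. Finish holding it there: still gripped at the balance point, level and still, centred over the bowl with its bottom about 4 cm above the bowl's rim and touching nothing, so that it can drip. Both eggs stay in the basket, and the pan, the bowl and everything else on the worktop stay where they are.

Things in the scene. Friction and masses are not known exactly. Their poses are not given: they have to be found in the camera images.
- basket: Steel-wire egg basket with a heavy solid steel handle, 0.48 kg empty, holding two eggs. Origin: centre of its underside; z up; handle along -x. Basket 104 mm across, 50 mm deep. Neck: square-edged bar 14 mm wide (y), z 52 to 64 mm, from x -45 to -129 mm; then a round grip 19-27 mm thick to x -231 mm and a ring to -250 mm. Held off its balance point it swings down in the fingers.
- basket_hook (a point): Lower end of the wire hook under the neck (basket x -60, z 14 mm); hook 14 mm wide at most, x -58 to -67 mm, down to z 11 mm. At the start the basket hangs inside the saucepan: grip end 3 degrees low, the neck on the rim, the hook reaches 41 mm down outside the wall with about 1 mm of play, so it comes off straight upward only.
- basket_balance (a point): Point of balance of the basket with the two eggs in it: in the middle of the neck, 92 mm from the basket's centre towards the grip (40 mm outside the basket's wire wall), at basket x = -92, y = 0, z = 58 mm. Right to about 5 mm, as the masses vary. Axes as the basket's.
- pot: Saucepan of plain steel, no lid on, loose, 1.9 kg. Origin: centre of its underside; z up. 170 mm across, 105 mm high, wall 4 mm; two loop handles at +y and -y reach 116 mm from the centre at 86 mm height. The basket hangs inside its wall on the -x side.
- bowl: White bowl, loose. Origin: centre of its underside; z up. 160 mm across the rim, 70 mm high.
- egg_a: Brown egg, 54 mm long and 42 mm thick, 55 g, loose in the basket. Origin: its middle.
- egg_b: Brown egg like egg_a, beside it.
- pot_lid: The saucepan's lid, steel, 172 mm across, 43 mm high with its black knob, lying on the worktop. Origin: centre of its underside. Leave alone.
- lemon: Lemon, 78x55x56 mm. Origin: centre of its underside. Leave alone.
- salt_shaker: Salt shaker, 44 mm across, 90 mm high. Origin: centre of its underside. Leave alone.
- peeler: Peeler, 170x25x18 mm, lying flat at the front right. Origin: centre of its underside. Leave alone.
Not all that is in view belongs to the job. What is shaped like the egg_a but purple is not meant.

How it is judged:
By the outcome, as a careful person would: the job done as asked, in the order asked, and still so for the second after the job is handed in, while the arm keeps its last pose, push and grip.
It also fails if it takes over 38 s, if anything falls off the work surface, if the arm or the gripper's body presses on something with over 40 N, if the wrist force passes 120 N, or if a joint passes its speed limit or range.

ROBOT

A 6-joint arm with a two-finger parallel gripper is mounted at the origin on a cart in front of the work surface, level with it; the furniture and walls round the work are solid. World frame = base frame: x ahead of the robot, y to its left, z up, the work surface at z = 0. Lengths are in m, angles in rad, forces in N, time in s.
With the tool pointing down it reaches from about 0.4 to 0.925 m from the base axis. Payload 12.5 kg.
Tool frame: the origin (TCP) lies on the centre line of the jaws, within the pads' length; the fingertips stand 19 mm ahead of it and the grasp point (between the pads) is the TCP; z points along the fingers, y is the direction in which the jaws open and shut (so a half turn about z gives the same grasp; the last joint's range is limited). The gripper opens to 95 mm and grips with 3 to 60 N. Pads are 20 mm wide; open, the fingers measure 119 mm over their backs; the gripper's body (75 mm by 180 mm) begins 59 mm behind the grasp point.
Start: joints at [-1.224, 0.491, 1.559, -0, 1.092, -0.106], TCP at [0.273, -0.562, 0.234] pointing down, gripper open.
Joint ranges: [-3.1, 3.1], [-0.84, 2.19], [0.05, 2.79], [-1.13, 4.28], [0.06, 2.93], [-2.69, 2.69]. Speed limits (rad/s): [2.22, 2.22, 2.79, 3.14, 3.14, 3.14].

INTERFACE

Orientations are given as a unit quaternion [x, y, z, w].
In Python, from rig import observe, get_image, camera_model, workorder gives the robot as it stands.
- The arm moves only by the shell command python3 -m inch 'ROWS' [FORCE]. ROWS is text: rows parted by semicolons, each of 5 numbers parted by spaces: the closure, from 0 (fully open) to 1 (shut), then the shift along the world's x, y, z in mm, then the turn about the world's z in rad. A call has exactly 10 rows; each row is the pose to reach, as a shift and turn from the pose measured when the call began; what a row does not reach only later rows make up. A row lasts 1/10 s, in which the tool goes at most 50 mm and 8.59 degrees, less where a joint would pass 70% of its speed; a pose out of reach is approached as far as the arm can. A call with a gripper value outside its range is refused whole. The fingers move at their own pace and stop on an object; FORCE is the grip in N (left out, the last holds). Time passes only in rows, so rows that repeat a pose let the fingers close, or fill a call up. It gives the time, the measured TCP pose, the force and the opening at its end, in the units of the state.
- observe(): the state, without advancing time (a new reading comes with each control period).
- get_image(name): name is "scene" or "top"; returns (picture, depth): 420x560x3 uint8, red, green, blue; 420x560 float32, m along the optical axis (not along the pixel's ray), 0 where there is no reading.
- camera_model(name): a dict with "fx", "fy", "cx", "cy" (pixels), "origin" and "orientation" of the camera in the world. Camera axes: x right, y up, looking along -z (the intrinsics and any distortion apply to the point x, -y, -z); pixel columns grow to the right and rows downward; lengths in m; the calibration is good to about 2 mm. A picture is of the moment at which its call begins. camera_model takes no time and is no camera call.
- workorder.close_job(): hands the job in, once; it reports no verdict.
The state is a dict: "time_s": time; "joint_pos": joint angles; "joint_vel": joint speeds; "joint_efforts": joint torques, N m; "eef_pos": TCP position; "tool_rot": TCP orientation; "force": force on the tool from outside, world axes, zero at the start; "torque": the same for the moment, N m; "gripper_width": finger opening in m.
Only numpy, scipy, OpenCV 4.12 (cv2) and the standard library are available. Lean on these libraries where they do the work, as an engineer would, in place of code of your own. Each camera call takes 0.05 s, during which the arm holds its last target. There are 200 camera calls.

## Working session

There is one attempt and no reset: what is moved stays moved. The work goes in short steps, Python scripts to look and compute and a shell command to move; the robot and the scene stay as the last step left them, time stands still between calls to the robot, and variables do not carry over. Pictures are saved under pics/ and viewed, about 8 in all and at most 12, crops included, and the job is handed in when it is done.

```bash
mkdir -p pics
cat > h.py <<'E'
import numpy as np, cv2
from scipy.spatial.transform import Rotation as R
from rig import observe, get_image, camera_model
def cloud(n):
    im,d=get_image(n); c=camera_model(n)
    v,u=np.mgrid[:420,:560]
    p=np.stack([(u-c['cx'])/c['fx']*d,-(v-c['cy'])/c['fy']*d,-d],-1)
    P=p@R.from_quat(c['orientation']).as_matrix().T+np.array(c['origin'])
    P[d==0]=np.nan
    return im,d,P
E
python3 - <<'E'
from h import *
for n in('top','scene'):
    im,d,P=cloud(n); print({k:v for k,v in camera_model(n).items()})
    cv2.imwrite(f'pics/{n}0.png',im[:,:,::-1]); np.savez(f'{n}0.npz',im=im,P=P)
o=observe();print(o['time_s'],o['eef_pos'],o['tool_rot'],o['gripper_width'])
E
```

```text
{'fx': 492.15811943215675, 'fy': 492.15811943215675, 'cx': 288.5194430841648, 'cy': 205.43965736876004, 'origin': array([ 0.07761863, -0.08128329,  1.66942357]), 'orientation': array([ 0.11692808, -0.09148953, -0.62007216,  0.77036875])}
{'fx': 478.53672484304116, 'fy': 478.53672484304116, 'cx': 278.9442539874455, 'cy': 210.71300810360265, 'origin': array([ 0.74075993, -0.77372056,  1.0363902 ]), 'orientation': array([0.34341358, 0.03876034, 0.1319607 , 0.92905927])}
0.1 [ 0.27336394 -0.56181006  0.23313166] [ 9.74474715e-01  2.24496717e-01 -8.77216696e-05 -4.95992259e-04] 0.09519996469974354
```

View pics/top0.png

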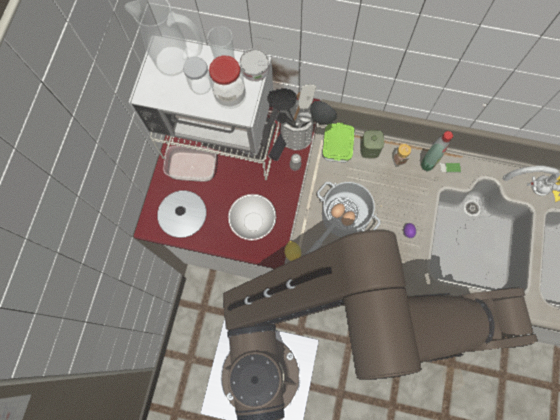

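View pics/scene0.png

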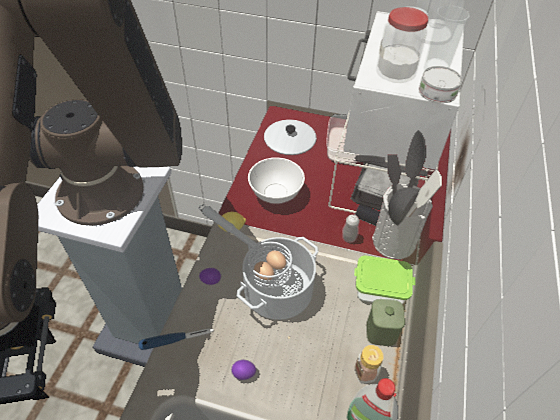

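The top view shows the pot at about (348,207), the bowl at (252,217), and the handle partly hidden by the arm. The scene view shows the whole handle, from (205,210) to (262,245), the pot rim at (280,265) and the bowl at (277,180). Next I measure them from depth.

```bash
cat > meas.py <<'E'
from h import *
def circ(Q):
    A=np.c_[2*Q[:,:2],np.ones(len(Q))]; s=np.linalg.lstsq(A,(Q[:,:2]**2).sum(1),rcond=None)[0]
    return s[:2],np.sqrt(s[2]+s[0]**2+s[1]**2)
def rim(P,box,z,r0,dz=.006):
    u0,v0,u1,v1=box; Q=P[v0:v1,u0:u1].reshape(-1,3); Q=Q[np.isfinite(Q[:,0])&(abs(Q[:,2]-z)<dz)]
    c=np.median(Q[:,:2],0)
    for _ in range(8):
        c,r=circ(Q); e=abs(np.hypot(*(Q[:,:2]-c).T)-r); k=e<max(.004,np.percentile(e,85)); Q=Q[k]
    return c.round(4),round(r,4),len(Q)
E
python3 - <<'E'
from meas import *
for n,bb,pb in(('top',(222,190,282,246),(312,175,385,240)),('scene',(240,150,312,215),(235,228,322,325))):
    f=np.load(n+'0.npz');im,P=f['im'],f['P']
    print(n,'bowl',rim(P,bb,.068,.08),'pot',rim(P,pb,.103,.085))
    print(' table z',np.nanmedian(P[300:330,230:260,2]) if n=='scene' else np.nanmedian(P[200:220,380:400,2]))
    # points on handle line
    if n=='scene':
        for u,v in((205,209),(212,213),(220,218),(230,225),(238,230),(246,235),(252,240),(258,244),(264,248)):
            print(u,v,P[v-1:v+2,u].round(3).tolist(),im[v,u])
cv2.imwrite('pics/crop.png',cv2.resize(np.load('scene0.npz')['im'][195:325,190:330,::-1],None,fx=5,fy=4.6,interpolation=cv2.INTER_CUBIC))
E
```

```text
top bowl (array([0.4905, 0.1434]), np.float64(0.0756), 213) pot (array([ 0.5868, -0.1674]), np.float64(0.0825), 199)
 table z -0.0005804361707916206
scene bowl (array([0.4906, 0.1408]), np.float64(0.0764), 347) pot (array([ 0.5869, -0.1698]), np.float64(0.0825), 525)
 table z -0.0014210941130002874
205 209 [[0.362, -0.058, 0.115], [0.363, -0.061, 0.114], [0.365, -0.066, 0.117]] [119 121 121]
212 213 [[0.385, -0.068, 0.117], [0.385, -0.069, 0.115], [0.386, -0.072, 0.114]] [121 121 122]
220 218 [[0.409, -0.076, 0.116], [0.41, -0.079, 0.115], [0.411, -0.082, 0.115]] [119 120 119]
230 225 [[0.442, -0.093, 0.12], [0.442, -0.094, 0.117], [0.443, -0.097, 0.117]] [113 115 114]
238 230 [[0.437, -0.033, 0.025], [0.466, -0.104, 0.117], [0.466, -0.104, 0.114]] [115 117 113]
246 235 [[0.458, -0.03, 0.007], [0.458, -0.032, 0.005], [0.49, -0.115, 0.117]] [118 113 106]
252 240 [[0.477, -0.038, 0.003], [0.507, -0.122, 0.116], [0.509, -0.126, 0.118]] [113 114 108]
258 244 [[0.522, -0.12, 0.107], [0.522, -0.122, 0.105], [0.523, -0.124, 0.104]] [119 118 118]
264 248 [[0.534, -0.111, 0.083], [0.533, -0.107, 0.074], [0.532, -0.106, 0.069]] [118 119 115]
```

View pics/crop.png

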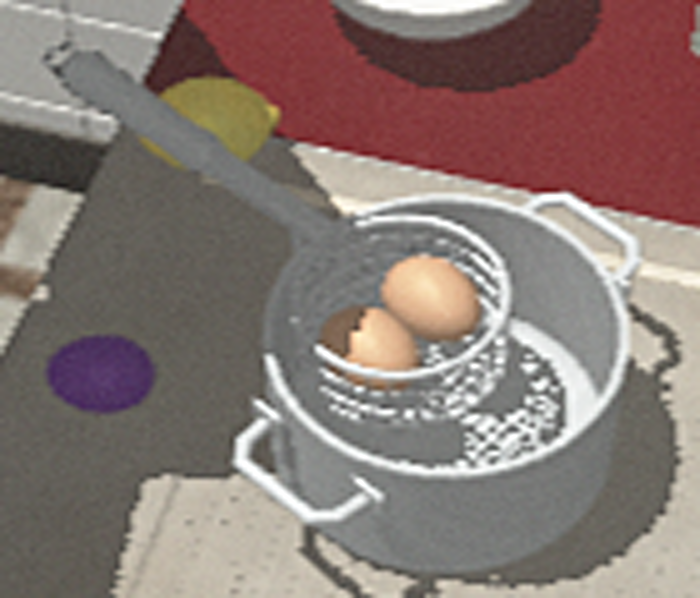

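The crop shows the neck crossing the pot rim at about crop pixel (330,225), the two brown eggs in the basket, and the lemon low behind the handle. Next I fit the handle axis and compute the grasp.

Run:
```python
from meas import *
pot={'top':np.array([.5868,-.1674]),'scene':np.array([.5869,-.1698])}
for n in('scene','top'):
    P=np.load(n+'0.npz')['P'].reshape(-1,3)
    pc=pot[n]; r=np.hypot(*(P[:,:2]-pc).T)
    k=(abs(P[:,2]-.116)<.012)&(r>.092)&(r<.29)&(P[:,0]<.53)&(P[:,1]>-.15)&(P[:,1]<-.03)
    Q=P[k]; 
    if len(Q)<20: print(n,len(Q)); continue
    for _ in range(4):
        c=Q[:,:2].mean(0); w=np.linalg.svd(Q[:,:2]-c,full_matrices=0)[2][0]; w*=-np.sign(w[0])
        e=(Q[:,:2]-c)@[-w[1],w[0]]; Q=Q[abs(e-np.median(e))<.016]
    s=(Q[:,:2]-pc)@w; t=(Q[:,:2]-pc)@[-w[1],w[0]]
    print(n,len(Q),'w',w,np.degrees(np.arctan2(w[1],w[0])))
    for a in np.arange(.09,.29,.02):
        m=(s>=a)&(s<a+.02)
        if m.sum()>3: print(round(a,2),m.sum(),'lat',t[m].min().round(4),t[m].max().round(4),'mid',((t[m].min()+t[m].max())/2).round(4),'ztop',np.percentile(Q[m,2],80).round(4))
    print('end s',s.max())
o=observe();y=R.from_quat(o['tool_rot']).as_matrix();print(y.round(3).tolist())
```

```text
scene 467 w [-0.89870943  0.4385446 ] 153.98894217029076
0.09 44 lat -0.0092 0.0062 mid -0.0015 ztop 0.1184
0.11 50 lat -0.0087 0.0053 mid -0.0017 ztop 0.1165
0.13 43 lat -0.0094 0.0058 mid -0.0018 ztop 0.1155
0.15 64 lat -0.0124 0.0079 mid -0.0023 ztop 0.1168
0.17 56 lat -0.013 0.0085 mid -0.0022 ztop 0.1168
0.19 60 lat -0.0122 0.0075 mid -0.0024 ztop 0.1162
0.21 64 lat -0.0133 0.0097 mid -0.0018 ztop 0.1162
0.23 56 lat -0.0142 0.0093 mid -0.0024 ztop 0.1166
0.25 27 lat -0.0146 0.0081 mid -0.0033 ztop 0.115
end s 0.277401289654508
top 176 w [-0.87175949  0.48993407] 150.66375145845961
0.09 25 lat -0.0028 0.0118 mid 0.0045 ztop 0.12
0.11 26 lat -0.0015 0.0123 mid 0.0054 ztop 0.12
0.13 27 lat 0.0 0.0141 mid 0.007 ztop 0.118
0.15 35 lat -0.0027 0.0186 mid 0.0079 ztop 0.1228
0.17 40 lat -0.0035 0.018 mid 0.0072 ztop 0.1193
0.19 19 lat -0.0025 0.0109 mid 0.0042 ztop 0.1187
0.21 4 lat -0.0007 0.0022 mid 0.0008 ztop 0.117
end s 0.21946652308177428
[[0.899, 0.438, -0.0], [0.438, -0.899, 0.001], [0.0, -0.001, -1.0]]
```

```bash
python3 -m inch '0 15 33 0 -0.06;0 36 78 0 -0.16;0 57 123 0 -0.25;0 77 168 0 -0.34;0 98 213 0 -0.43;0 119 258 0 -0.53;0 140 303 0 -0.62;0 160 348 0 -0.71;0 181 393 0 -0.80;0 200 435 0 -0.88' 60
python3 -m inch '0 3 6 0 -0.01;0 6 12 0 -0.03;0 6 12 0 -0.03;0 6 12 0 -0.03;0 6 12 -5 -0.03;0 6 12 -15 -0.03;0 6 12 -25 -0.03;0 6 12 -35 -0.03;0 6 12 -35 -0.03;0 6 12 -35 -0.03'
python3 - <<'E'
from h import *
o=observe();M=R.from_quat(o['tool_rot']).as_matrix();print(o['joint_pos'],o['eef_pos'],np.degrees(np.arctan2(M[1,0],M[0,0])),o['force'])
E
```

```text
time_s: 1.1
eef_pos: [0.4738, -0.1247, 0.2331]
tool_rot: [0.977, -0.214, 0.0, -0.0]
force: [0.6, -0.3, -0.2]
gripper_width: 0.095
time_s: 2.1
eef_pos: [0.4798, -0.1127, 0.1978]
tool_rot: [0.974, -0.228, -0.0, -0.001]
force: [0.2, -0.3, 0.4]
gripper_width: 0.0952
[-3.65440307e-01  3.50420831e-01  1.91851878e+00  1.34047419e-03
  8.73322443e-01  1.66526480e+00] [ 0.47980327 -0.11274812  0.19776782] -26.400160668966386 [ 0.22757236 -0.31977256  0.44504712]
```

Run:
```python
from h import *
im,d,P=cloud('scene'); np.savez('s1.npz',im=im,P=P)
cv2.imwrite('pics/s1.png',cv2.resize(im[130:320,150:330,::-1],None,fx=4,fy=3.1,interpolation=cv2.INTER_CUBIC))
```

```text
(no output)
```

View pics/s1.png

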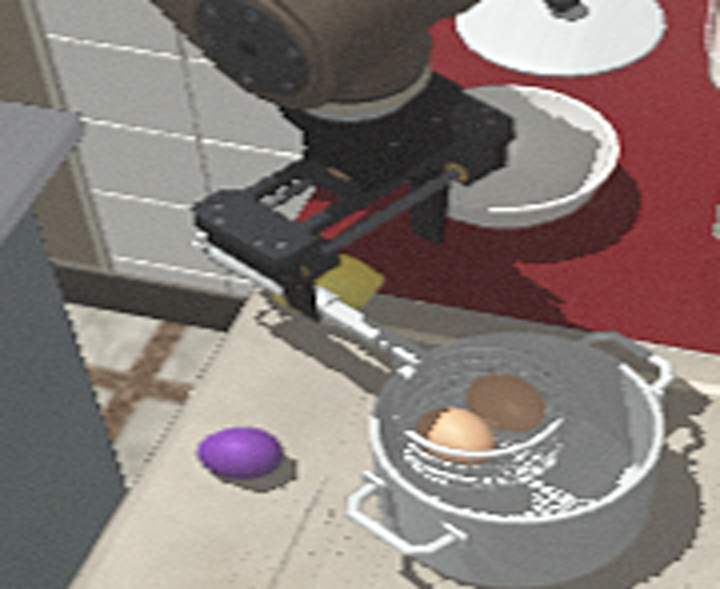

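The gripper straddles the neck, with one finger on each side. The near fingertip is at image pixel (227,230). I compare the finger positions and the neck in the same view.

Run:
```python
from h import *
P=np.load('s1.npz')['P']; o=observe(); p=np.array(o['eef_pos']);M=R.from_quat(o['tool_rot']).as_matrix()
T=(P-p)@M; r=np.linalg.norm(T,axis=-1)
m=(T[...,2]>-.03)&(T[...,2]<.022)&(r<.09); Q=T[m]
for lab,k in(('y-',Q[:,1]<-.03),('y+',Q[:,1]>.03)):
    q=Q[k]; print(lab,len(q)); 
    if len(q): print(' x',np.percentile(q[:,0],[3,97]).round(4),'y',np.percentile(q[:,1],[3,97]).round(4),'zmax',np.percentile(q[:,2],98).round(4))
m=(T[...,2]>.07)&(T[...,2]<.10)&(abs(T[...,1])<.02)&(abs(T[...,0])<.06); q=T[m]
for a in np.arange(-.06,.06,.015):
    s=q[(q[:,0]>=a)&(q[:,0]<a+.015)]
    if len(s)>5: print(round(a,3),len(s),s[:,1].min().round(4),s[:,1].max().round(4),'ztop',(p[2]-np.percentile(s[:,2],20)).round(4))
print(M[:,:2].round(2).tolist())
```

```text
y- 115
 x [-0.0114  0.0109] y [-0.0561 -0.0457] zmax 0.0177
y+ 70
 x [-0.0097  0.012 ] y [0.0484 0.0579] zmax 0.0192
-0.045 38 -0.009 0.0095 ztop 0.1173
-0.03 37 -0.0063 0.0091 ztop 0.115
-0.015 35 -0.0042 0.0104 ztop 0.1156
0.0 35 -0.0046 0.0104 ztop 0.1167
0.015 41 -0.0044 0.0097 ztop 0.1171
0.03 75 -0.0192 0.0195 ztop 0.1159
0.045 10 -0.0174 0.018 ztop 0.1158
[[0.9, -0.44], [-0.44, -0.9], [-0.0, -0.0]]
```

```bash
python3 -m inch '0 -1 -2 -10 0;0 -1 -2 -25 0;0 -1 -2 -40 0;0 -1 -2 -55 0;0 -1 -2 -68 0;0 -1 -2 -78 0;0 -1 -2 -85 0;0 -1 -2 -88 0;0 -1 -2 -88 0;0 -1 -2 -88 0' 60
python3 -m inch '0.3 0 0 0 0;0.5 0 0 0 0;0.6 0 0 0 0;0.7 0 0 0 0;0.75 0 0 0 0;0.8 0 0 0 0;0.85 0 0 0 0;0.9 0 0 0 0;1 0 0 0 0;1 0 0 0 0'
```

```text
time_s: 3.15
eef_pos: [0.4791, -0.1148, 0.1105]
tool_rot: [0.974, -0.228, 0.0, -0.0]
force: [0.6, -0.6, -0.3]
gripper_width: 0.0952
time_s: 4.15
eef_pos: [0.4791, -0.1148, 0.1104]
tool_rot: [0.974, -0.228, 0.0, -0.0]
force: [0.3, -1.0, 0.3]
gripper_width: 0.0205
```

```bash
python3 -m inch '1 0 0 0 0;1 0 0 0 0;1 0 0 0 0;1 0 0 0 0;1 0 0 0 0;1 0 0 2 0;1 0 0 4 0;1 0 0 6 0;1 0 0 8 0;1 0 0 8 0'
```

```text
time_s: 5.15
eef_pos: [0.4788, -0.1148, 0.1186]
tool_rot: [0.974, -0.228, 0.0, -0.0]
force: [-0.7, -0.2, -4.9]
gripper_width: 0.0134
```

```bash
cat > tilt.py <<'E'
from meas import *
import sys
def tilt():
    o=observe(); p=np.array(o['eef_pos']);M=R.from_quat(o['tool_rot']).as_matrix()
    im,d,P=cloud('scene'); T=(P-p)@M
    xs=[];zs=[]
    for a in np.arange(-.155,-.03,.01):
        m=(T[...,0]>=a)&(T[...,0]<a+.01)&(abs(T[...,1])<.005)&(abs(T[...,2])<.04); 
        if m.sum()>4: xs.append(a+.005); zs.append(-np.median(T[...,2][m]))
    q=T[(abs(np.hypot(T[...,0]-.092,T[...,1])-.052)<.006)&(abs(T[...,2])<.03)]
    print('F',np.round(o['force'],1),'w',o['gripper_width'],'p',p.round(4))
    print('handle',list(zip(np.round(xs,3),np.round(zs,4))))
    A=np.c_[q[:,0],q[:,1],np.ones(len(q))]
    for _ in range(4):
        c=np.linalg.lstsq(A,-q[:,2],rcond=None)[0]; e=abs(A@c+q[:,2]); k=e<max(.003,np.percentile(e,80)); A,q=A[k],q[k]
    print('rim plane slope x,y deg',np.degrees(c[:2]).round(2),'n',len(q),'z@centre',(c[0]*.092+c[2]+p[2]).round(4))
    return im,P
E
python3 - <<'E'
from tilt import *
im,P=tilt(); cv2.imwrite('pics/s2.png',cv2.resize(im[150:330,150:330,::-1],None,fx=3.3,fy=3.3,interpolation=cv2.INTER_CUBIC))
print('pot',rim(P,(235,228,322,325),.103,.085))
E
```

```text
F [-0.7 -0.2 -4.9] w 0.013398315445853107 p [ 0.4788 -0.1148  0.1186]
handle [(np.float64(-0.13), np.float64(0.0035)), (np.float64(-0.12), np.float64(0.0055)), (np.float64(-0.11), np.float64(0.0056)), (np.float64(-0.1), np.float64(0.0045)), (np.float64(-0.06), np.float64(0.0064))]
rim plane slope x,y deg [5.79 0.02] n 201 z@centre 0.1138
pot (array([ 0.5867, -0.1698]), np.float64(0.0827), 511)
```

View pics/s2.png

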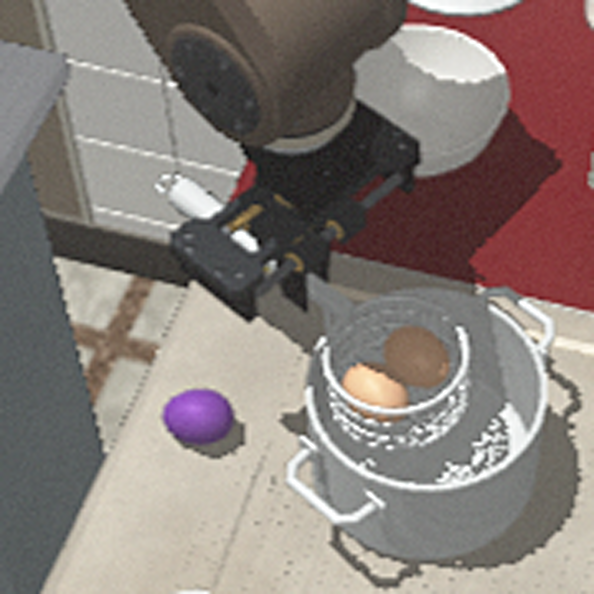

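The basket has lifted with the gripper at a width of 13.4 mm and the pot has not moved. I continue straight up.

```bash
python3 -m inch '1 0 0 4 0;1 0 0 10 0;1 0 0 18 0;1 0 0 28 0;1 0 0 38 0;1 0 0 48 0;1 0 0 57 0;1 0 0 64 0;1 0 0 68 0;1 0 0 69 0'
python3 -m inch '1 0 0 4 0;1 0 0 9 0;1 0 0 15 0;1 0 0 22 0;1 0 0 28 0;1 0 0 33 0;1 0 0 37 0;1 0 0 39 0;1 0 0 40 0;1 0 0 40 0'
python3 - <<'E'
from tilt import *
im,P=tilt(); cv2.imwrite('pics/s3.png',cv2.resize(im[110:330,140:340,::-1],None,fx=3,fy=2.7,interpolation=cv2.INTER_CUBIC))
print('pot',rim(P,(235,228,322,325),.103,.085)); print(observe()['torque'])
E
```

```text
time_s: 6.2
eef_pos: [0.4789, -0.1148, 0.188]
tool_rot: [0.974, -0.228, 0.0, -0.0]
force: [0.5, 0.2, -6.1]
gripper_width: 0.0134
time_s: 7.2
eef_pos: [0.4789, -0.1148, 0.228]
tool_rot: [0.974, -0.228, 0.0, -0.0]
force: [-0.3, -0.5, -6.0]
gripper_width: 0.0138
F [-0.3 -0.5 -6. ] w 0.013846212133730643 p [ 0.4789 -0.1148  0.228 ]
handle [(np.float64(-0.13), np.float64(0.0038)), (np.float64(-0.12), np.float64(0.0046)), (np.float64(-0.11), np.float64(0.0052)), (np.float64(-0.1), np.float64(0.007)), (np.float64(-0.07), np.float64(0.005)), (np.float64(-0.06), np.float64(0.0054))]
rim plane slope x,y deg [ 2.39 -0.04] n 230 z@centre 0.2246
pot (array([ 0.5865, -0.1698]), np.float64(0.0828), 457)
[0.06244887 0.00101195 0.02148853]
```

View pics/s3.png

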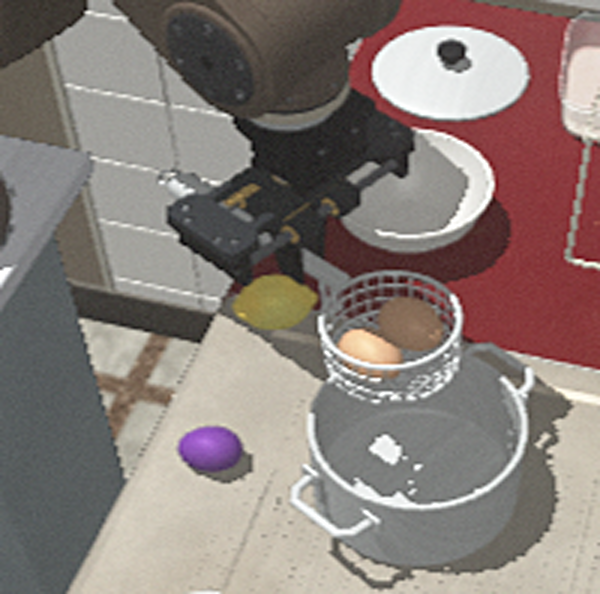

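The basket is clear and holds both eggs. The grip end still sits about 2.5° low, close to how it hung in the pan. Next I carry it to the bowl.

```bash
python3 -m inch '1 -1 2 0 0;1 -2 7 0 0;1 -4 15 0 0;1 -6 26 0 0;1 -9 40 0 0;1 -13 55 0 0;1 -17 72 0 0;1 -21 90 0 0;1 -26 108 0 0;1 -30 126 0 0' && python3 -m inch '1 -4 18 0 0;1 -8 36 0 0;1 -13 54 0 0;1 -18 75 0 0;1 -23 96 0 0;1 -28 117 0 0;1 -33 136 0 0;1 -36 152 0 0;1 -39 163 0 0;1 -41 170 0 0'
python3 - <<'E'
from tilt import *
im,P=tilt(); o=observe();p=np.array(o['eef_pos']);print(o['joint_pos'].round(3) if hasattr(o['joint_pos'],'round') else o['joint_pos'],o['torque'])
it,d,Pt=cloud('top'); c=p[:2]+.092*R.from_quat(o['tool_rot']).as_matrix()[:2,0]; print('pred centre',c)
np.savez('a.npz',a=P,b=Pt)
for n,X in(('scene',P),('top',Pt)):
    Q=X.reshape(-1,3);k=(np.hypot(*(Q[:,:2]-c).T)<.062)&(abs(Q[:,2]-(p[2]-.004))<.007)&((Q[:,:2]-c)@(c-p[:2])>-.035*.092);Q=Q[k]
    if len(Q)<15: print(n,len(Q));continue
    for _ in range(5):
        cc,r=circ(Q);e=abs(np.hypot(*(Q[:,:2]-cc).T)-r);Q=Q[e<max(.003,np.percentile(e,85))]
    print(n,len(Q),cc,r)
    print('bowl',rim(X,(222,190,282,246) if n=='top' else (240,150,312,215),.068,.08))
a=cv2.resize(im[100:330,140:340,::-1],(400,460));b=cv2.resize(it[160:290,200:400,::-1],(400,260));b=np.vstack([b,np.zeros((200,400,3),np.uint8)])
cv2.imwrite('pics/s4.png',np.hstack([a,b]))
E
```

```text
time_s: 8.25
eef_pos: [0.4481, 0.0129, 0.2279]
tool_rot: [0.974, -0.228, 0.0, -0.0]
force: [0.5, -0.3, -6.3]
gripper_width: 0.0137
time_s: 9.25
eef_pos: [0.4063, 0.184, 0.228]
tool_rot: [0.974, -0.227, 0.0, -0.0]
force: [0.7, 0.4, -6.8]
gripper_width: 0.0135
F [ 0.7  0.4 -6.8] w 0.013492982310203992 p [0.4063 0.184  0.228 ]
handle []
rim plane slope x,y deg [1.99 0.18] n 155 z@centre 0.2239
[2.770e-01 2.440e-01 1.984e+00 1.000e-03 9.130e-01 2.306e+00] [0.0150355  0.11794502 0.04348982]
pred centre [0.48876982 0.14349333]
scene 132 [0.48850897 0.14246065] 0.04950829854493221
bowl (array([0.4907, 0.1409]), np.float64(0.0764), 313)
top 53 [0.49356631 0.12593004] 0.034252133338224605
bowl (array([0.4906, 0.1428]), np.float64(0.0755), 99)
```

View pics/s4.png

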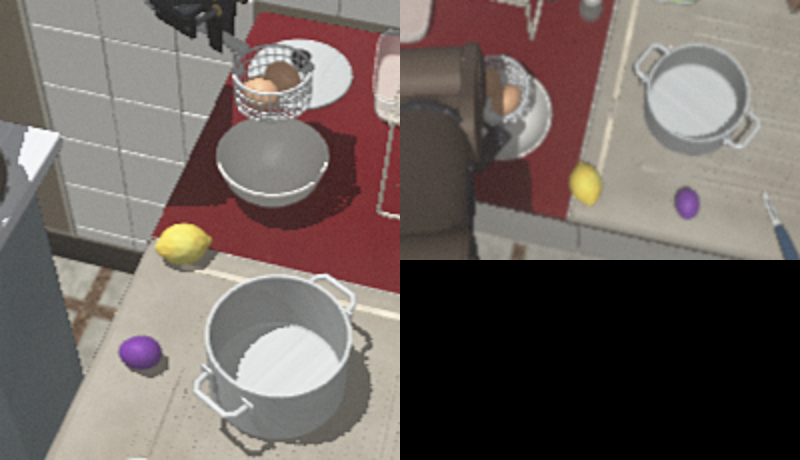

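In the scene view the basket is centred over the bowl to about 2 mm and tilted about 2°. Both eggs are in and the pot is in place. I lower it 63 mm.

```bash
python3 -m inch '1 1 -1 -3 0;1 1 -1 -9 0;1 1 -1 -17 0;1 1 -1 -27 0;1 1 -1 -37 0;1 1 -1 -46 0;1 1 -1 -54 0;1 1 -1 -60 0;1 1 -1 -63 0;1 1 -1 -63 0' && python3 -m inch '1 0 0 0 0;1 0 0 0 0;1 0 0 0 0;1 0 0 0 0;1 0 0 0 0;1 0 0 0 0;1 0 0 0 0;1 0 0 0 0;1 0 0 0 0;1 0 0 0 0'
python3 - <<'E'
from tilt import *
im,P=tilt(); p=np.array(observe()['eef_pos'])
print('pot',rim(P,(235,228,322,325),.103,.085),'bowl front',rim(P,(240,150,312,215),.068,.08))
c=np.array([.4905,.1415]);Q=P.reshape(-1,3);Q=Q[(np.hypot(*(Q[:,:2]-c).T)<.062)&(Q[:,2]>.1)&(Q[:,2]<.18)]
print('basket z range',np.percentile(Q[:,2],[1,3,97]).round(4))
k=(abs(Q[:,2]-(p[2]-.004))<.007);q=Q[k]
for _ in range(5):
    cc,r=circ(q);e=abs(np.hypot(*(q[:,:2]-cc).T)-r);q=q[e<max(.003,np.percentile(e,85))]
print('rim',cc,r)
cv2.imwrite('pics/s5.png',cv2.resize(im[90:230,190:340,::-1],None,fx=4,fy=4,interpolation=cv2.INTER_CUBIC))
E
```

```text
time_s: 10.35
eef_pos: [0.4076, 0.1826, 0.1647]
tool_rot: [0.974, -0.227, 0.0, -0.0]
force: [0.3, 0.6, -5.1]
gripper_width: 0.0134
time_s: 11.35
eef_pos: [0.4076, 0.1826, 0.1646]
tool_rot: [0.974, -0.227, 0.0, -0.0]
force: [-0.2, 0.0, -6.2]
gripper_width: 0.0139
F [-0.2  0.  -6.2] w 0.01389201217201741 p [0.4076 0.1826 0.1646]
handle []
rim plane slope x,y deg [ 1.3 -0.3] n 134 z@centre 0.1617
pot (array([ 0.5864, -0.1696]), np.float64(0.0828), 591) bowl front (array([0.4908, 0.1404]), np.float64(0.0762), 223)
basket z range [0.1114 0.113  0.167 ]
rim [0.48881956 0.14065993] 0.04971018245867397
```

View pics/s5.png

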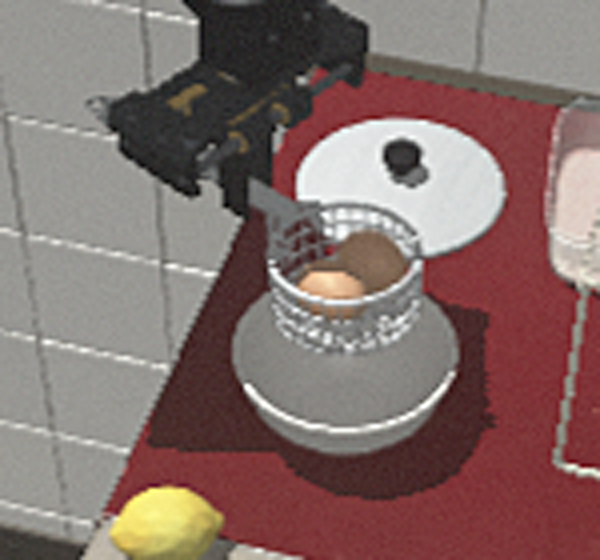

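The basket hangs centred over the bowl with both eggs in it. Its bottom is at z ≈ 0.111, about 41 mm above the rim, and nothing is touching.

```bash
python3 -c "
from rig import workorder; print(workorder.close_job())"
```

```text
the job is handed in; nothing more can be done
None
```

I gripped the basket by its neck at the estimated balance point with 60 N and lifted it straight up 118 mm off the pan. I then carried it to the bowl, lowered it there and handed the job in holding it, after about 11.4 s of robot time.

**Last checks:**
- **Position:** the basket is centred over the bowl to about 2 mm, with its bottom at z ≈ 0.11 m, about 4 cm above the bowl's rim.
- **Contact:** the vertical force was 6.2 N downward, about the weight of the loaded basket, so nothing appears to be touching.
- **Scene:** both eggs are in the basket. The measured pot and bowl positions did not change beyond the measuring noise (under 1 mm).

**Imperfect points:**
- **Tilt:** the basket is not perfectly level. The tilt read 1.3–2.4° with the grip end low, left over from how it hung in the pan. I could not tilt the tool to correct it.
- **Readings that disagreed:** the last top-view fit of the basket was unusable because the arm hid part of it. The two cameras also differ by about 2 mm in y.

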